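# Seat the drive coupler in the gearbox hub and keep it pressed home

## Robot

A 6-joint arm with a two-finger parallel gripper is mounted at the origin on the work surface. World frame = base frame: x ahead of the robot, y to its left, z up, the work surface at z = 0. Lengths are in mm, angles in rad, forces in N, time in s.
With the tool pointing down it reaches from about 400 to 825 mm from the base axis. Payload 7 kg.
Tool frame: the origin (TCP) lies at the very end of the fingers, on their centre line; the grasp point (between the pads) lies 19 mm behind it; z points along the fingers, y is the line along which they close (so a half turn about z gives the same grasp; the last joint's range is limited). The gripper opens to 88 mm and grips with 3 to 60 N. Pads are 19 mm wide; open, the fingers measure 130 mm over their backs; the gripper's body (78 mm by 193 mm) begins 47 mm behind the grasp point.
Start: joints at [1.457, 0.359, 0.012, 0, -1.224, -0.288], TCP at [263.982, 621.215, 226.561] pointing down, gripper open.
Joint ranges: [-3.07, 3.07], [-1.43, 2.12], [-1.02, 1.25], [-3.03, 1.67], [-3.05, -0], [-3.03, 3.03]. Speed limits (rad/s): [2.39, 2.39, 3.01, 3.14, 3.14, 3.14].

## Interface

Orientations are given as a unit quaternion [x, y, z, w].
In Python, from plant import bot gives the robot as it stands. Calls block until the motion is done:
- bot.move_ptp(position, orientation): joint-space move of the TCP to a pose.
- bot.line_to(position, velocity=150, ori=None): straight line of the TCP; ori=None keeps the orientation; velocity is the mean speed in mm/s.
- bot.move_joints(angles): joint-space move.
- bot.move_gripper(opening, force=None): finger opening in mm; force is the grip in N (None keeps the last); returns when the fingers have stopped.
- bot.pause(seconds).
- bot.solve_ik(position, orientation): joint angles nearest the present ones, or None.
- bot.read_state(): the state.
- bot.camera(name): name is "scene" or "side" or "wrist"; returns the picture (400x640x3 uint8, red, green, blue); there is no depth.
- bot.get_calibration(name): a dict with "fx", "fy", "cx", "cy" (pixels), "view" (4x4, takes a point from world to camera coordinates); the wrist camera has in their place "T_tool_cam" (4x4, takes a point from camera to tool coordinates, whose origin is the TCP and whose axes are the flange's). Camera axes: x right, y up, looking along -z (the intrinsics and any distortion apply to the point x, -y, -z); pixel columns grow to the right and rows downward; lengths in mm; the calibration is good to about 2 mm. A picture is of the moment at which its call begins: read the wrist's pose just before it. get_calibration takes no time and is no camera call.
A pose or a line that the arm cannot do raises bot.Unreachable and nothing moves.
- bot.close_job(): hands the job in; it is judged then, once.
The state is a dict: "t": time; "joint_pos": joint angles; "qvel": joint speeds; "tau": joint torques, N m; "tcp_pos": TCP position; "eef_rot": TCP orientation; "contact_force": force on the tool from outside, world axes, zero at the start; "moment": the same for the moment, N m; "width": finger opening in mm; "finger_force": force on a finger pad.
Only numpy, scipy, OpenCV 4.12 (cv2) and the standard library are available. Lean on these libraries where they do the work, as an engineer would, in place of code of your own. Each camera call takes 0.05 s, during which the arm holds its last target. There are 200 camera calls.

## Task

Lift the drive coupler with the square head out of its holder, turn it until its four splines line up with the cross slot in the gearbox hub, and slide it down against the spring bumper until its toothed disc is fully home on the hub. Finish while still gripping the coupler and pressing it fully home, as if someone were about to fit the retaining clip: if you let go, the spring pushes it back up. Leave the round-headed coupler and the other things on the bench where they are.

Things in the scene. Friction and masses are not known exactly. Their poses are not given: they have to be found in the camera images.
- coupler: Drive coupler to fit: plain steel, 0.24 kg, upright. Origin: centre of the stem's bottom end, 17 mm above the bench at the start; z up. Stem: four splines forming a cross, 28 mm tall. Above it a toothed disc 63 mm across (28 to 36 mm up), then a square head 32 x 32 mm (36 to 72 mm up). x and y point along the splines and square to the head's flats; the same every quarter turn.
- coupler_seat (a point): Point on the coupler: centre of the underside of its toothed disc, 28 mm above its origin; same axes. Below it, each bar of the spline cross is 34 mm long tip to tip and 8 mm thick; over the lowest 8 mm it narrows like a wedge to 3 mm thick at the bottom, as a lead-in.
- holder_a: Black upright ring fixed to the bench, 62 mm across, bore 42 mm, 45 mm tall. The square-headed coupler hangs in it by its disc, the stem loose in the bore. Origin: centre of its underside. An equal ring holds the old coupler; which of them stands on the left varies.
- old_coupler: Bystander, to be left alone: the old coupler in the other equal holder, like the one to fit but with a slim round head (22 mm across) and a plain round stem.
- gearbox: Gearbox fixed to the bench: square foot 170 x 170 x 12 mm, round aluminium body 148 mm across, tapering to its top 75 mm above the bench, two axle stubs 36 mm up that reach 103 mm from its axis. Origin: centre of its underside; z up. The hub stands upright on its centre.
- hub_mouth (a point): Centre of the top face of the gearbox's steel hub, 107 mm above the bench. Hub 53 mm across, cut from above by a cross slot, arms 11 mm wide (1.5 mm clearance each side of a spline), 32 mm deep, ends open. x and y lie along the arms, z up; the same every quarter turn. The hub turns stiffly (0.25 N m) and stays put; its angle varies, independent of the gearbox.
- bumper (a joint): Travel (m) of the rubber spring bumper in the middle of the slot (round post, 14.4 mm across). 0 = up, its top 18 mm below the hub's top face; grows as it is pushed down. Takes about 5 N to start and 11 N at 0.010, where the coupler's disc sits on the hub. The coupler's own weight does not push it down.
- screwdriver: Bystander, to be left alone: screwdriver lying on the bench.
- wrench: Bystander, to be left alone: spanner lying on the bench.
- spray_can: Bystander, to be left alone: spray can, 60 mm across, 160 mm tall.
- screw_jar: Bystander, to be left alone: closed jar, 64 mm across, 75 mm tall.
- bit_case: Bystander, to be left alone: open yellow case of bits, 100 x 150 x 30 mm.
- fuse_block: Bystander, to be left alone: black fuse block, 70 x 100 x 28 mm.
Mind the look-alikes: they are no part of the job. Leave any blue or green look-alike of the coupler alone.

How it is judged (in metres and radians):
On the way, in this order (a step that is already met when the one before it is completed fails the run):
1. the coupler has been lifted clear of its holder (z of coupler in the frame of holder_a above 0.047 m), for 0.2 s.
2. its splines have entered the hub's slot by at least 8 mm, the coupler on the hub's axis (z of coupler_seat in the frame of hub_mouth below 0.02 m and horizontal distance between coupler_seat and hub_mouth below 0.004 m), for 0.1 s.
At the end, for the whole second after the job is handed in: The program ends holding: through the last second the coupler is still touched by the fingers (over 2 N), at rest, upright within 0.08 rad and within 4 mm of the hub's axis, with its disc's underside less than 3 mm above the hub's top face and the spring bumper pushed down by more than 6.5 mm (z of coupler_seat in the frame of hub_mouth below 0.003 m and horizontal distance between coupler_seat and hub_mouth below 0.004 m and angle between coupler's own z axis and vertical below 0.08 rad and value of joint bumper above 0.0065 m and contact force between the fingers and coupler above 2 N and linear speed of coupler below 0.02 m/s); the arm keeps its last pose, push and grip.
It fails at once if the old coupler is moved by more than 30 mm (distance of old_coupler from where it was at the start of the episode above 0.03 m).
It fails at once if another thing on the bench is moved by more than 30 mm (distance of any of screwdriver, wrench, spray_can, screw_jar, bit_case, fuse_block from where it was at the start of the episode above 0.03 m).
It also fails if it takes over 40 s, if anything falls off the work surface, if the arm or the gripper's body presses on something with over 40 N, if the wrist force passes 120 N, or if a joint passes its speed limit or range.

## Working session

There is one attempt and no reset: what is moved stays moved. The work goes in short steps, each a Python script; the robot and the scene stay as the last script left them, time stands still between calls to the robot, and variables do not carry over. Pictures are saved under pics/ and viewed, at most 10 in all, crops included, and the job is handed in when it is done.

```bash
ls; mkdir -p pics; python3 - <<'E'
from plant import bot
import cv2,numpy as np
for n in("scene","side","wrist"):
    im=bot.camera(n); cv2.imwrite(f"pics/{n}0.png",im[:,:,::-1])
    print(n,{k:np.round(v,3).tolist() for k,v in bot.get_calibration(n).items()})
s=bot.read_state();print(s)
E
```

```text
pics
scene {'fx': 362.52, 'fy': 362.52, 'cx': 323.517, 'cy': 200.945, 'view': [[-0.169, 0.986, -0.004, 156.449], [-0.871, -0.148, 0.468, 449.43], [0.461, 0.083, 0.884, -1224.03], [0.0, 0.0, 0.0, 1.0]]}
side {'fx': 434.011, 'fy': 434.011, 'cx': 320.036, 'cy': 202.584, 'view': [[0.882, -0.471, 0.007, -500.706], [0.24, 0.463, 0.853, -182.644], [-0.405, -0.751, 0.521, -1074.421], [0.0, 0.0, 0.0, 1.0]]}
wrist {'fx': 283.15, 'fy': 283.15, 'cx': 315.502, 'cy': 200.582, 'T_tool_cam': [[-0.001, 0.954, 0.301, 81.476], [1.0, 0.0, 0.001, -0.303], [0.001, 0.301, -0.954, -158.419], [0.0, 0.0, 0.0, 1.0]]}
{'t': 0.15, 'joint_pos': array([ 1.45709232e+00,  3.59225567e-01,  1.12945587e-02, -2.59412066e-04,
       -1.22409995e+00, -2.88112267e-01]), 'qvel': array([ 0.00107935, -0.00188373,  0.00246875,  0.00257445, -0.00038988,
       -0.00084474]), 'tau': array([-1.62281045e-03, -5.83274460e+01,  2.93291688e+01,  7.00123340e+00,
        8.83584871e-03, -1.04108613e-04]), 'tcp_pos': array([263.85857658, 620.90173946, 225.84595809]), 'eef_rot': array([ 9.79876749e-01, -1.99602506e-01, -6.77335745e-05,  6.25592696e-04]), 'contact_force': array([-0.81225162,  0.04439987,  0.22331607]), 'moment': array([ 0.02992646, -0.00553859,  0.02552491]), 'finger_force': 0.0, 'width': 87.72284314891807}
```

View pics/scene0.png

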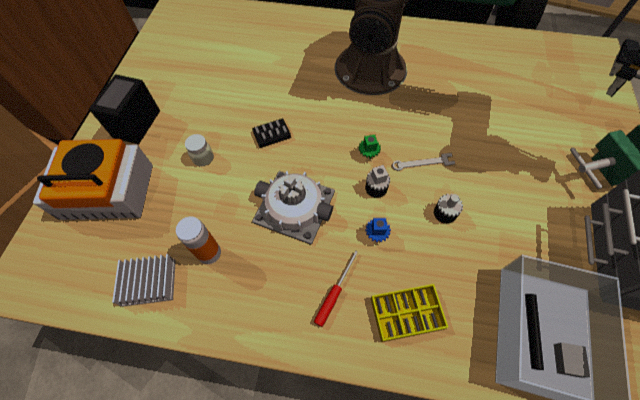

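View pics/side0.png

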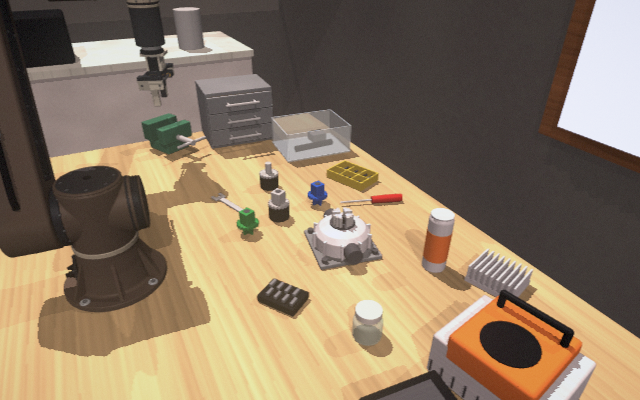

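The scene view shows the square-headed coupler at about (378,172) and the round one at (450,202), with green and blue decoys at (370,145) and (378,228). The hub is at about (293,188). In the side view the square head is at about (279,194) and the hub at (343,217). I'll triangulate these, then look from close by with the wrist camera.

```bash
cat > h.py <<'E'
from plant import bot
import cv2,numpy as np
from scipy.spatial.transform import Rotation as R
def ext(n,s=None):
    c=bot.get_calibration(n)
    if n!="wrist": T=np.linalg.inv(np.array(c["view"]))
    else:
        B=np.eye(4);B[:3,:3]=R.from_quat(s["eef_rot"]).as_matrix();B[:3,3]=s["tcp_pos"];T=B@np.array(c["T_tool_cam"])
    return c,T
def ray(cT,uv):
    c,T=cT; d=np.array([(uv[0]-c["cx"])/c["fx"],-(uv[1]-c["cy"])/c["fy"],-1.])
    d=T[:3,:3]@d; return T[:3,3],d/np.linalg.norm(d)
def plane(cT,uv,z):
    o,d=ray(cT,uv); return o+d*(z-o[2])/d[2]
def tri(rays):
    A=sum(np.eye(3)-np.outer(d,d) for o,d in rays); b=sum((np.eye(3)-np.outer(d,d))@o for o,d in rays)
    p=np.linalg.solve(A,b); return p,[round(float(np.linalg.norm(np.cross(p-o,d))),1) for o,d in rays]
def proj(cT,p):
    c,T=cT; q=np.linalg.inv(T)@np.append(p,1); return np.array([c["cx"]-c["fx"]*q[0]/q[2],c["cy"]+c["fy"]*q[1]/q[2]])
def down(yaw): # tool y axis at angle yaw (world), z down
    y=np.array([np.cos(yaw),np.sin(yaw),0]);z=np.array([0,0,-1.]);return R.from_matrix(np.c_[np.cross(y,z),y,z]).as_quat()
E
python3 - <<'E'
from h import *
S=ext("scene");D=ext("side");s=bot.read_state();W=ext("wrist",s)
for n,a,b in(("head",(378.5,171),(279,193)),("round",(450,200),(268,166)),("hub",(293,188),(343,217))):
    p,r=tri([ray(S,a),ray(D,b)]);print(n,p.round(1),r,proj(W,p))
print(W[1].round(2),R.from_quat(s["eef_rot"]).as_matrix().round(2))
E
```

```text
head [463.2  63.2  83.2] [2.0, 2.0] [ 961.0020875  -386.93443143]
round [508.8 250.4  74.6] [2.4, 2.4] [ 648.69053641 -300.51612234]
hub [ 555.5 -142.6   91.9] [3.8, 3.8] [1568.82801137 -973.7945762 ]
[[-3.9000e-01  8.8000e-01  2.8000e-01  3.3902e+02]
 [-9.2000e-01 -3.7000e-01 -1.2000e-01  5.8950e+02]
 [ 0.0000e+00 -3.0000e-01  9.5000e-01  3.8427e+02]
 [ 0.0000e+00  0.0000e+00  0.0000e+00  1.0000e+00]] [[ 0.92 -0.39 -0.  ]
 [-0.39 -0.92 -0.  ]
 [ 0.    0.   -1.  ]]
```

View pics/wrist0.png

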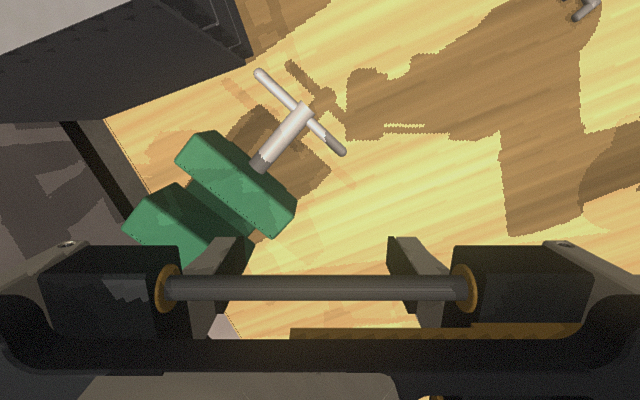

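The wrist view shows only the vise, but it shows that the gripper covers rows below about 240. I'll put the targets near row 111, the camera's nadir, and take two views each of coupler and hub.

```bash
python3 - <<'E'
from h import *
import pickle
q=down(np.pi);out=[]
for i,p in enumerate([(463,150,225),(463,110,225),(555,-60,240),(555,-100,240)]):
    if i in(0,2): bot.move_ptp(p,q)
    else: bot.line_to(p)
    bot.pause(.3); s=bot.read_state(); im=bot.camera("wrist"); cv2.imwrite(f"pics/w{i}.png",im[:,:,::-1]); out.append((s,im)); print(s["t"],s["tcp_pos"].round(1),s["joint_pos"].round(2))
pickle.dump(out,open("v.pkl","wb"))
a=np.hstack([cv2.resize(o[1][0:240,160:480],(400,300)) for o in out[:2]]);b=np.hstack([cv2.resize(o[1][0:240,160:480],(400,300)) for o in out[2:]])
cv2.imwrite("pics/all.png",np.vstack([a,b])[:,:,::-1])
E
```

```text
2.3083 [463.  150.4 224.9] [ 0.72  0.05 -0.39 -0.   -1.13 -0.72]
3.075 [463.  110.4 225. ] [ 0.65  0.03 -0.41  0.   -1.13 -0.65]
4.225 [554.9 -59.1 240.2] [ 0.24  0.16 -0.23 -0.   -1.18 -0.24]
4.9917 [555.  -99.6 240.1] [ 0.17  0.17 -0.22 -0.   -1.19 -0.17]
```

View pics/all.png

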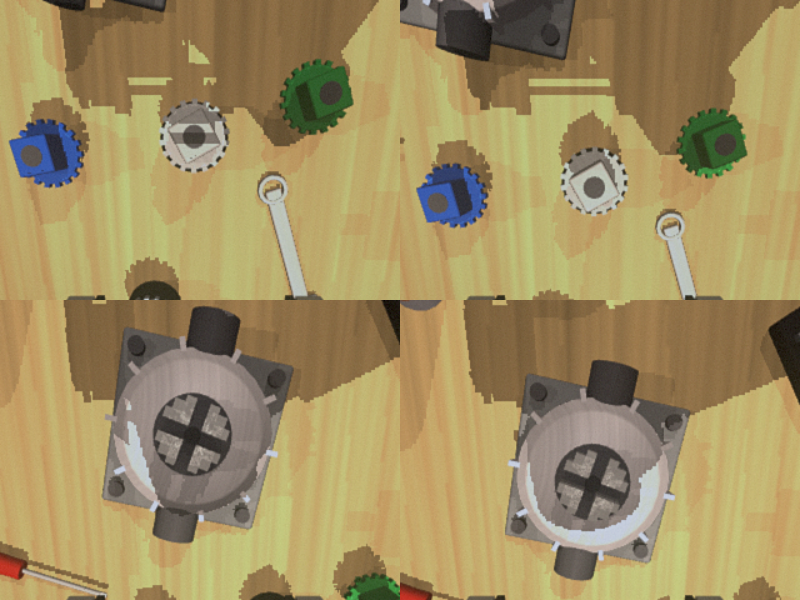

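In the wrist views (full-image pixels) the coupler's dark top spot is at about (315,109) and (315,150). The hub's cross centre is at about (314,107) and (314,146). Next I'll refine these with masks.

```bash
python3 - <<'E'
from h import *
import pickle
V=pickle.load(open("v.pkl","rb")); tiles=[]
g=[cv2.cvtColor(v[1],cv2.COLOR_RGB2GRAY) for v in V]
def comp(m,c):
    n,l,st,ce=cv2.connectedComponentsWithStats(m.astype(np.uint8)*255); l0=l[int(c[1])-3:int(c[1])+4,int(c[0])-3:int(c[0])+4]; k=np.bincount(l0[l0>0]).argmax() if (l0>0).any() else 0
    return l==k,ce[k],st[k,4]
C=[]
for i,c in((0,(315,109)),(1,(315,150))):
    m,ce,a=comp(g[i]<90,c); C.append(ce); print("spot",i,ce.round(2),a,"diam px",2*np.sqrt(a/np.pi))
p,r=tri([ray(ext("wrist",V[i][0]),C[i]) for i in(0,1)]);print("head top",p.round(1),r)
H=[]
for i,c in((2,(313.6,107)),(3,(313.6,146.4))):
    print(i,"gray at slot/hub",g[i][int(c[1]),int(c[0])],g[i][int(c[1])-14:int(c[1])+15:7,int(c[0])-14:int(c[0])+15:7].tolist())
for i,c in enumerate(((315,109),(315,150),(313.6,107),(313.6,146.4))):
    x,y=int(c[0]),int(c[1]);k=45;tiles.append(cv2.resize(V[i][1][y-k:y+k,x-k:x+k],(400,300) if 0 else (300,300),interpolation=cv2.INTER_NEAREST))
cv2.imwrite("pics/zoom.png",np.vstack([np.hstack(tiles[:2]),np.hstack(tiles[2:])])[:,:,::-1])
E
```

```text
spot 0 [314.93 108.81] 221 diam px 16.774562271083887
spot 1 [312.5 150. ] 2 diam px 1.5957691216057308
head top [464.6  66.8  93. ] [1.3, 1.3]
2 gray at slot/hub 34 [[131, 168, 58, 58, 122], [63, 51, 57, 59, 129], [42, 49, 34, 38, 116], [128, 56, 44, 52, 43], [134, 49, 52, 171, 147]]
3 gray at slot/hub 44 [[153, 156, 128, 63, 132], [65, 148, 56, 59, 139], [62, 55, 44, 61, 153], [149, 128, 45, 55, 57], [144, 57, 55, 134, 89]]
```

View pics/zoom.png

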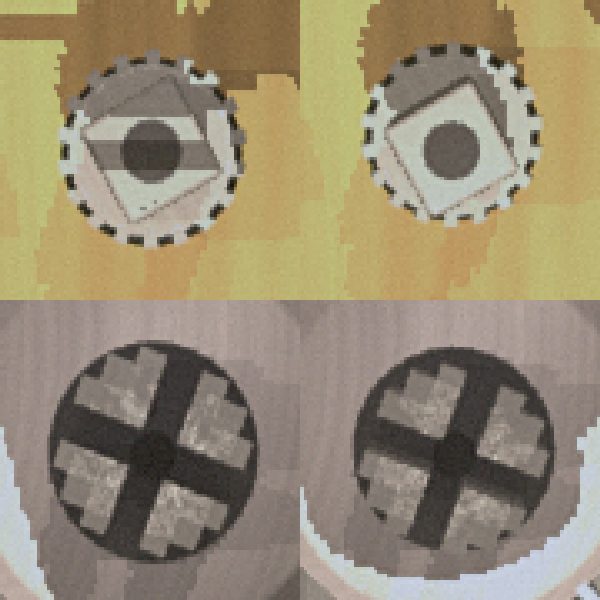

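```bash
python3 - <<'E'
from h import *
import pickle
V=pickle.load(open("v.pkl","rb"))
g=[cv2.cvtColor(v[1],cv2.COLOR_RGB2GRAY) for v in V];X=[ext("wrist",v[0]) for v in V]
def spot(i,c,th):
    n,l,st,ce=cv2.connectedComponentsWithStats(((g[i]<th)&(np.hypot(*(np.indices(g[i].shape)[::-1]-np.array(c)[:,None,None]))<11)).astype(np.uint8)); k=1+st[1:,4].argmax(); return ce[k],st[k,4]
a,b=spot(0,(315,109),90),spot(1,(315,150),130);print(a,b)
p,r=tri([ray(X[0],a[0]),ray(X[1],b[0])]);print("head top",p.round(1),r)
# square in view 1: bright top (with spot filled)
i=1;c=b[0];roi=(np.hypot(*(np.indices(g[i].shape)[::-1]-c[:,None,None]))<25)
hi=[]
for th in(185,195,205,215):
    m=((g[i]>th)&roi).astype(np.uint8);m=cv2.morphologyEx(m,cv2.MORPH_OPEN,np.ones((3,3)))
    cn=max(cv2.findContours(m,cv2.RETR_EXTERNAL,cv2.CHAIN_APPROX_NONE)[0],key=cv2.contourArea)
    pts=np.array([plane(X[i],q[0],p[2])[:2] for q in cn],np.float32);print(th,cv2.minAreaRect(pts))
H=[]
for i,c in((2,(313.1,107.4)),(3,(314,146.1))):
  c=np.array(c)
  for it in range(3):
    v,u=np.nonzero(g[i]<80);P=np.array([plane(X[i],q,107)[:2] for q in zip(u,v) if np.hypot(*(q-c))<40]);pc=plane(X[i],c,107)[:2]
    d=P-pc;rr=np.hypot(*d.T);k=(rr>8.5)&(rr<18);d=d[k];ph=np.arctan2(d[:,1],d[:,0]);th=np.angle(np.exp(4j*ph).sum())/4
    ar=np.round((ph-th)/(np.pi/2)).astype(int)%4;dev=(ph-th)-np.round((ph-th)/(np.pi/2))*np.pi/2
    M=[np.median(d[(ar==j)],axis=0) for j in range(4)]
    e0=M[0]-M[2];e1=M[1]-M[3];s=np.linalg.solve(np.c_[e0,-e1],M[1]-M[0]);off=M[0]+s[0]*e0
    c=proj(X[i],np.append(pc+off,107))
  H.append(c);print("hub",i,c.round(2),"th",np.degrees(th).round(1),np.degrees(np.arctan2(e0[1],e0[0])).round(1),np.degrees(np.arctan2(e1[1],e1[0])).round(1),"xy@107",(pc+off).round(1),[int((ar==j).sum()) for j in range(4)])
print("hub tri",tri([ray(X[2],H[0]),ray(X[3],H[1])]))
E
```

```text
(array([314.92760181, 108.81447964]), np.int32(221)) (array([314.94420601, 149.60085837]), np.int32(233))
head top [463.4  66.9  88.9] [0.0, 0.0]
185 ((463.506591796875, 67.06986999511719), (29.05268669128418, 28.63713264465332), 29.13365364074707)Traceback (most recent call last):
  File "<stdin>", line 14, in <module>
ValueError: max() iterable argument is empty
```

```bash
python3 - <<'E'
from h import *
import pickle
V=pickle.load(open("v.pkl","rb"))
g=[cv2.cvtColor(v[1],cv2.COLOR_RGB2GRAY) for v in V];X=[ext("wrist",v[0]) for v in V]
i=1;c=np.array([314.94,149.6]);roi=(np.hypot(*(np.indices(g[i].shape)[::-1]-c[:,None,None]))<25)
for th in(165,175,180,185,190):
    m=((g[i]>th)&roi).astype(np.uint8);m=cv2.morphologyEx(m,cv2.MORPH_OPEN,np.ones((3,3)))
    cn=cv2.findContours(m,cv2.RETR_EXTERNAL,cv2.CHAIN_APPROX_NONE)[0]
    if not cn: continue
    pts=np.array([plane(X[i],q[0],89)[:2] for q in max(cn,key=cv2.contourArea)],np.float32);print(th,cv2.minAreaRect(pts))
H=[]
for i,c in((2,(313.1,107.4)),(3,(314,146.1))):
  c=np.array(c)
  for it in range(3):
    v,u=np.nonzero(g[i]<80);P=np.array([plane(X[i],q,107)[:2] for q in zip(u,v) if np.hypot(*(q-c))<40]);pc=plane(X[i],c,107)[:2]
    d=P-pc;rr=np.hypot(*d.T);k=(rr>8.5)&(rr<18);d=d[k];ph=np.arctan2(d[:,1],d[:,0]);th=np.angle(np.exp(4j*ph).sum())/4
    ar=np.round((ph-th)/(np.pi/2)).astype(int)%4
    M=[np.median(d[(ar==j)],axis=0) for j in range(4)]
    e0=M[0]-M[2];e1=M[1]-M[3];s=np.linalg.solve(np.c_[e0,-e1],M[1]-M[0]);off=M[0]+s[0]*e0
    c=proj(X[i],np.append(pc+off,107))
  H.append(c);print("hub",i,c.round(2),"th",np.degrees(th).round(1),np.degrees(np.arctan2(e0[1],e0[0])).round(1),np.degrees(np.arctan2(e1[1],e1[0])).round(1),"xy@107",(pc+off).round(1),[int((ar==j).sum()) for j in range(4)])
print("hub tri",tri([ray(X[2],H[0]),ray(X[3],H[1])]))
E
```

```text
165 ((465.0362548828125, 70.70576477050781), (46.094200134277344, 41.252254486083984), 13.15859317779541)
175 ((466.5726318359375, 71.12469482421875), (43.0795783996582, 40.78292465209961), 11.96245288848877)
180 ((461.33465576171875, 70.81497192382812), (29.13373374938965, 37.701698303222656), 28.21380615234375)
185 ((463.5062561035156, 67.05499267578125), (29.04140853881836, 28.62599754333496), 29.133684158325195)
190 ((454.2374267578125, 74.27299499511719), (15.820539474487305, 6.593934059143066), 29.969141006469727)
hub 2 [313.43 108.17] th -20.6 -21.5 69.9 xy@107 [ 556.9 -143.2] [115, 109, 110, 114]
hub 3 [313.58 148.79] th -20.5 -20.1 69.2 xy@107 [ 556.8 -144.3] [90, 93, 83, 101]
hub tri (array([ 556.92799341, -143.2894749 ,   99.33566359]), [0.0, 0.0])
```

The coupler top comes out at 88.9 mm against 89 expected, so I trust it. Hub angle is less certain because shadows merge with the slot, so I'll take closer views of it.

```bash
python3 - <<'E'
from h import *
import pickle
out=[];t=[]
for y in(-90,-62):
    bot.line_to((557,y,165));bot.pause(.3);s=bot.read_state();im=bot.camera("wrist");out.append((s,im))
    c=proj(ext("wrist",s),(556.9,-143.5,107)).astype(int);print(s["t"],c);c=np.maximum(c,48)
    t.append(cv2.resize(im[c[1]-48:c[1]+48,c[0]-48:c[0]+48],(400,400),interpolation=cv2.INTER_NEAREST))
pickle.dump(out,open("v2.pkl","wb"));cv2.imwrite("pics/hub2.png",np.hstack(t)[:,:,::-1])
E
```

```text
6.0 [315 149]
6.6833 [315 111]
```

View pics/hub2.png

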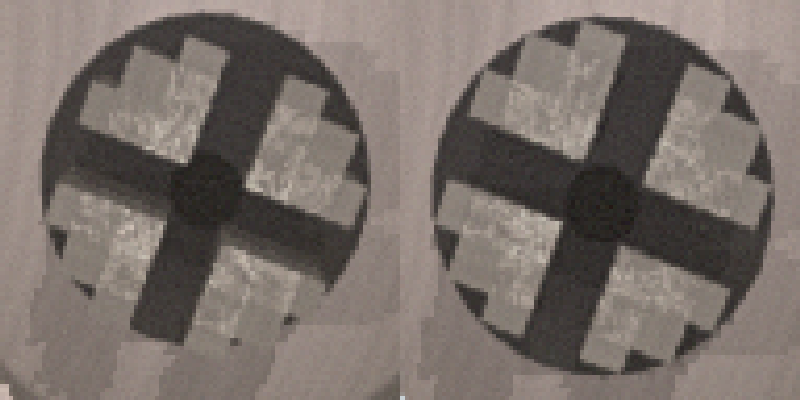

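The boxes that form the hub's quadrants are clear now. The arms tilt about 17.7° in the image, with the centre near (602,202) in the right tile. I'll fit the slot edges.

```bash
python3 - <<'E'
from h import *
import pickle
V=pickle.load(open("v2.pkl","rb")); cor=[]
for n,(s,im) in enumerate(V):
    X=ext("wrist",s);g=cv2.GaussianBlur(cv2.cvtColor(im,cv2.COLOR_RGB2GRAY),(3,3),0);c0=np.array([556.9,-143.5]);th=np.radians(-17.7)
    v,u=np.nonzero(g>80);pc=proj(X,np.append(c0,107));k=np.hypot(u-pc[0],v-pc[1])<48
    P=np.array([plane(X,q,107)[:2] for q in zip(u[k],v[k])])
    for it in range(4):
        c,s_=np.cos(th),np.sin(th);L=(P-c0)@np.array([[c,-s_],[s_,c]]);L=L[np.hypot(*L.T)<25]
        f={};sl=[]
        for sx in(1,-1):
            for sy in(1,-1):
                Q=L*[sx,sy];Q=Q[(Q>2).all(1)]
                for ax in(0,1):
                    o=1-ax;b=np.arange(8,19);e=[np.percentile(Q[(abs(Q[:,o]-t)<.7),ax],2) for t in b]
                    m=np.polyfit(b,e,1);f[sx,sy,ax]=np.median(e);sl.append(m[0]*(sx*sy)*(1 if ax else -1))
        d=[np.mean([f[1,a,0]-f[-1,a,0] for a in(1,-1)])/2,np.mean([f[a,1,1]-f[a,-1,1] for a in(1,-1)])/2]
        th+=np.median(sl);c0=c0+np.array([[c,-s_],[s_,c]])@d
    print(n,"centre",c0.round(2),"th",np.degrees(th).round(2),np.degrees(sl).round(1),{k:round(float(x),1) for k,x in f.items()})
    cor.append([proj(X,np.append(c0+np.array([[c,-s_],[s_,c]])@(np.array([sx,sy])*[f[sx,sy,0],f[sx,sy,1]]),107)) for sx in(1,-1) for sy in(1,-1)])
Xs=[ext("wrist",v[0]) for v in V]
for j in range(4):print(tri([ray(Xs[i],cor[i][j]) for i in(0,1)]))
E
```

```text
0 centre [ 556.97 -143.88] th -20.77 [ 0.8 -1.9  0.7 -0.3 -2.9 -1.2 -0.3  1.5] {(1, 1, 0): 5.6, (1, 1, 1): 5.1, (1, -1, 0): 5.4, (1, -1, 1): 5.3, (-1, 1, 0): 5.5, (-1, 1, 1): 5.4, (-1, -1, 0): 5.5, (-1, -1, 1): 5.2}
1 centre [ 557.04 -143.49] th -20.48 [-0.7  0.5  1.4  0.2 -0.9  1.4 -2.3 -0.2] {(1, 1, 0): 5.6, (1, 1, 1): 5.4, (1, -1, 0): 5.5, (1, -1, 1): 5.6, (-1, 1, 0): 5.6, (-1, 1, 1): 5.7, (-1, -1, 0): 5.6, (-1, -1, 1): 5.4}
(array([ 564.26168493, -140.35744502,  102.25404688]), [0.1, 0.1])
(array([ 560.22106851, -150.65616173,  106.37589969]), [0.0, 0.0])
(array([ 553.68210662, -136.0487422 ,  101.56513958]), [0.0, 0.0])
(array([ 549.91593465, -146.67269289,  105.25613343]), [0.0, 0.0])
```

Hub centre is (557.0, −143.6) with arms at −20.5°. The fitted arm width of 11.1 mm matches the given 11 mm, and the upper corners come out at about 106 mm. Now the grasp.

```bash
python3 - <<'E'
from h import *
yaw=np.radians(119.1);q=down(yaw)
bot.line_to((557,-62,215),200)
bot.move_ptp((463.4,66.9,190),q)
bot.move_gripper(60,40)
bot.line_to((463.4,66.9,120),120);bot.line_to((463.4,66.9,57),60)
s=bot.read_state();print(s["t"],s["tcp_pos"].round(1),s["contact_force"].round(1))
bot.move_gripper(20,50)
s=bot.read_state();print(s["t"],s["width"],s["finger_force"],s["tcp_pos"].round(1),s["contact_force"].round(1))
if s["width"]>28:
    bot.line_to((463.4,66.9,200),90);bot.pause(.2)
    s=bot.read_state();print(s["t"],s["width"],s["finger_force"],s["tcp_pos"].round(1),s["contact_force"].round(1))
E
```

```text
11.025 [463.7  67.   57.3] [-0.2 -0.1  0.1]
11.6 31.947031356148994 50.00042259693146 [463.4  66.9  57.1] [-0.7 -0.3  2.3]
13.5417 31.385708497644924 49.999226331710815 [463.3  66.9 199.7] [-0.2  0.1 -2.7]
```

```bash
python3 - <<'E'
from h import *
q=down(np.radians(159.5));x,y=557.0,-143.6
bot.move_ptp((x,y,190),q);bot.line_to((x,y,155),80);bot.pause(.2)
s=bot.read_state();f0=s["contact_force"];print(s["t"],s["tcp_pos"].round(1),f0.round(1),s["joint_pos"].round(2))
for n in("scene","side"):
    im=bot.camera(n);c=proj(ext(n),(x,y,120)).astype(int);cv2.imwrite(f"pics/pre_{n}.png",cv2.resize(im[c[1]-40:c[1]+40,c[0]-50:c[0]+50],(400,320),interpolation=cv2.INTER_CUBIC)[:,:,::-1])
for z in(147,143,139,135,131):
    bot.line_to((x,y,z),30);s=bot.read_state();f=s["contact_force"]-f0;print(z,s["tcp_pos"].round(1),f.round(1),s["moment"].round(2))
    if np.linalg.norm(f)>12:break
print(s["t"],s["width"])
cv2.imwrite("pics/pre.png",np.hstack([cv2.imread("pics/pre_scene.png"),cv2.imread("pics/pre_side.png")]))
E
```

```text
15.425 [ 557.4 -143.6  155.6] [ 0.7  0.5 -2. ] [ 0.09  0.25 -0.31  0.   -1.01 -0.45]
147 [ 556.8 -143.6  146.7] [-1.2 -0.6 -0.1] [ 0.08 -0.01  0.04]
143 [ 556.8 -143.6  142.7] [-1.7  0.1  0.2] [ 0.07 -0.06 -0.  ]
139 [ 556.8 -143.6  138.7] [-1.  -0.4 -0.9] [ 0.03 -0.07 -0.02]
135 [ 556.8 -143.6  134.7] [-0.8  0.1 -0.1] [ 0.04 -0.1   0.01]
131 [ 556.8 -143.6  130.7] [-0.9 -0.9 -1. ] [ 0.12 -0.06 -0.01]
17.075 31.68497839653494
```

View pics/pre.png

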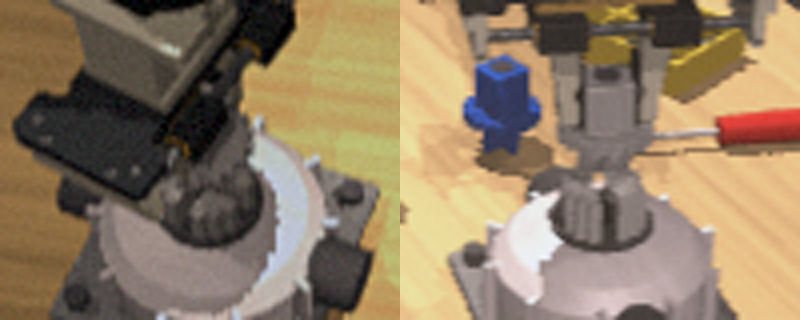

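The pre-insertion side view shows the coupler, near (605,100) in the composite, directly above the hub at (605,215). The splines have since slid in with no contact force. Next I press until the disc bottoms on the hub, watching for the force step.

```bash
python3 - <<'E'
from h import *
x,y=557.0,-143.6
bot.move_gripper(20,60);f0=bot.read_state()["contact_force"]
for z in np.arange(129,111,-1.):
    bot.line_to((x,y,z),20);bot.pause(.1);s=bot.read_state();f=s["contact_force"]-f0;print(z,s["tcp_pos"].round(1),f.round(1))
    if f[2]>28 or np.hypot(*f[:2])>15:break
bot.pause(.5);s=bot.read_state();print(s["t"],s["width"],s["finger_force"],(s["contact_force"]-f0).round(1),s["tcp_pos"].round(2))
t=[]
for n in("scene","side"):
    im=bot.camera(n);c=proj(ext(n),(x,y,120)).astype(int);t.append(cv2.resize(im[c[1]-40:c[1]+40,c[0]-50:c[0]+50],(400,320),interpolation=cv2.INTER_CUBIC))
cv2.imwrite("pics/post.png",np.hstack(t)[:,:,::-1])
E
```

```text
129.0 [ 557.2 -143.6  129.1] [ 0.6 -0.8  1.8]
128.0 [ 557.2 -143.6  128.4] [ 0.1 -0.8  4.3]
127.0 [ 557.2 -143.6  127.2] [-0.  -0.4  4.6]
126.0 [ 557.2 -143.6  126.1] [ 1.5 -0.3  5.9]
125.0 [ 557.2 -143.6  125.1] [ 0.9 -0.6  7.3]
124.0 [ 557.2 -143.6  124.1] [ 1.  -1.   8.1]
123.0 [ 557.2 -143.6  123.2] [ 0.1 -1.1  7.8]
122.0 [ 557.2 -143.6  122.3] [2.2 0.2 8.6]
121.0 [ 557.2 -143.6  121.3] [ 0.5 -0.   9.1]
120.0 [ 557.2 -143.6  120.4] [ 0.7 -0.4  9.6]
119.0 [ 557.2 -143.6  119.5] [ 0.4 -0.6 10.3]
118.0 [ 557.2 -143.7  119.1] [-1.2  0.7 15. ]
117.0 [ 557.3 -143.6  119.1] [-4.9  2.9 22.9]
116.0 [ 557.3 -143.7  119.1] [-7.8  4.3 30.3]
22.6917 31.811487458791554 60.01860201358795 [-6.8  3.5 30. ] [ 557.28 -143.67  119.04]
```

View pics/post.png

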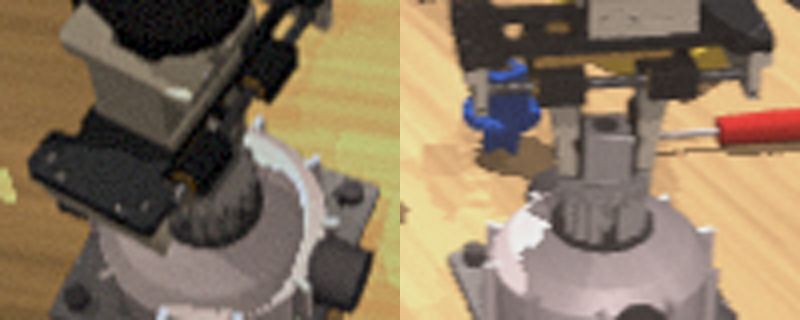

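The disc sits on the hub. The force rose 5→11 N over the 10 mm travel, with a hard stop at TCP z = 119.1 mm (119 expected). The push is now 30 N with a 60 N grip, so I'm handing in.

```bash
python3 -c "
from plant import bot
print(bot.close_job())"
```

```text
the job is handed in; nothing more can be done
None
```

I handed the job in with the square-headed coupler fully home on the hub, still gripped at 60 N and pressed down with about 30 N; the interface returned no verdict.

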